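# Stack and square crate battens in a lever jig

### The job

Lay the two loose wooden battens one on top of the other, lengthwise, in the sloping tray of the squaring jig, each with its low end resting against the backstop, and let go of them. Then push the jig's spring-centred lever over towards the tray until you feel the pusher nip both battens firmly against the side fence, keep that moderate pressure on for about two seconds without ramming it, and let the lever spring back upright. The battens stay in the tray, squared up; leave the tape dispenser, knife and phone wallet alone.

Things in the scene. Friction and masses are not known exactly. Their poses are not given: they have to be found in the camera images.
- batten_a: Plain pale wooden batten, 160 x 56 x 16 mm, 100 g (true mass 0.7 to 1.4 times that), lying flat on the trolley top. Origin: centre of its underside; x along its 160 mm length, y across its 56 mm width, z up. Both battens are the same and may go in either order, either end first.
- batten_b: The other batten, identical: 160 x 56 x 16 mm, origin at the centre of its underside, x along its length.
- tray: Fixed plywood tray of the grey jig, 210 mm wide, 198 long, sloping 18 degrees (0.314 rad). Origin: on its surface at the foot of the backstop's face, mid-width, 35 mm above the trolley top, at the low end near the robot. x up the slope, y level to the left, z square to the surface. The backstop is 45 mm high. A seated batten has its centre at x = 80 mm, z = 0 (lower) or 16 mm (upper); friction stops it sliding.
- fence_zone (a point): Fixed point on the tray surface at tray x = 80, y = 70 mm, z = 0, in the middle of the side fence's setting range. The fence is a steel plate 44 mm high, 12 mm thick, 120 mm long on the tray's +y side. Its inner face is clamped anywhere from tray y = 60 to 80 mm; this point does not follow it: see the setting or feel it through the lever.
- pusher: Steel plate on a rod, 120 mm along the slope, 12 thick, 40 high, on the tray's -y side. Origin: bottom middle of the face that meets the battens, axes as the tray's; lever centred: tray x = 80, y = -62, z = 0 mm. Geared to the lever: moves to +y 150 mm per rad, so the push on the lever is passed on to the battens. Over 22 N on a batten is ramming.
- lever (a joint): Angle of the hand lever (rad): 0 upright, positive when its top leans to the tray's +y (pusher closes), range -0.15 to 0.72. A spring of 1.1 N m per rad returns it to 0. The battens are nipped at 0.43 to 0.60 rad, depending on the fence; resistance then rises steeply. 6 to 20 N total nip is right: about 12 to 22 N of push at the grip, spring included.
- grip (a point): Point on the lever's axis 120 mm above its pivot, in the black round grip (28 mm diameter, from 85 to 175 mm above the pivot). The lever swings in the upright plane along the tray's y. Its pivot is 62 mm above the trolley top, 160 mm to the -y side of the tray's middle, so this point is 182 mm up when centred. 80 mm or more is clear on the lever's -y side.
- dispenser: Bystander: red and blue packing-tape dispenser, about 210 x 100 x 66 mm; origin at the centre of the tape roll's underside.
- knife: Bystander: yellow box-cutter, about 145 x 22 x 18 mm; origin at the middle of its handle's underside.
- wallet: Bystander: black phone wallet, 150 x 78 x 14 mm; origin at the centre of its underside.
Things that resemble listed ones, but are neither listed nor needed, are in the scene too. What is shaped like the batten_a but orange is not meant.

How it is judged:
By the outcome, as a careful person would: the job done as asked, in the order asked, and still so for the second after the job is handed in, with the robot touching nothing.
It also fails if it takes over 72 s, if anything falls off the work surface, if the arm or the gripper's body presses on something with over 40 N, if the wrist force passes 120 N, or if a joint passes its speed limit or range.

### The arm

A 6-joint arm with a two-finger parallel gripper is mounted at the origin on the work surface. World frame = base frame: x ahead of the robot, y to its left, z up, the work surface at z = 0. Lengths are in m, angles in rad, forces in N, time in s.
With the tool pointing down it reaches from about 0.275 to 0.875 m from the base axis. Payload 12.5 kg.
Tool frame: the origin (TCP) lies on the centre line of the jaws, within the pads' length; the fingertips stand 19 mm ahead of it and the grasp point (between the pads) is the TCP (env.finger_overhang is the distance from the TCP to the fingertips, in m); z points along the fingers, y is the direction in which the jaws open and shut (so a half turn about z gives the same grasp; the last joint's range is limited). The gripper opens to 85 mm and grips with 20 to 120 N. Pads are 22 mm wide; open, the fingers measure 114 mm over their backs; the gripper's body (76 mm by 85 mm) begins 54 mm behind the grasp point. The pads swing forward as they close: fully open they stand 13 mm farther back than shut.
Start: joints at [-1.27, 0.351, 1.652, -0, 1.139, -0.085], TCP at [0.207, -0.51, 0.25] pointing down, gripper open.
Joint ranges: [-2.75, 2.75], [-0.79, 2.1], [0.01, 2.65], [-1.57, 4.71], [0.07, 3.14], [-2.87, 2.87]. Speed limits (rad/s): [2.22, 2.22, 2.79, 3.14, 3.14, 3.14].

### API

Orientations are given as a rotation vector (axis times angle).
In Python, from bench import env gives the robot as it stands.
- The arm moves only by the shell command python3 -m pendant 'ROWS'. ROWS is JSON, a list of rows, each a list of 3 entries, a list of its own where there are three numbers: the gripper's target within -1 to 1 (fully open at 1, half-way at 0, shut at -1), then the shift along the world's x, y, z in mm, then the turn about the world's z in degrees. A call has 1 to 8 rows; each row shifts and turns the commanded pose from where the row before left it; what a row does not reach is not made up. A row lasts 1/8 s, in which the tool goes at most 62.5 mm and 10.7 degrees, less where a joint would pass 70% of its speed; a pose out of reach is approached as far as the arm can. A call with a gripper value outside its range is refused whole. The fingers move at their own pace and stop on an object; the grip force is fixed at half the most. Time passes only in rows, so rows that do not move let the fingers close. It gives the time, the measured TCP pose, the force and the opening at its end, in the units of the state.
- env.get_state(): the state, without advancing time (a new reading comes with each control period).
- env.read_camera(name): name is "side" or "top" or "wrist"; returns (picture, depth): 384x512x3 uint8, red, green, blue; 384x512 float32, m along the optical axis (not along the pixel's ray), 0 where there is no reading.
- env.calibration(name): a dict with "K" (3x3 intrinsics, pixels), "world_from_camera" (4x4, takes a point from camera to world coordinates); the wrist camera has in their place "T_tool_cam" (4x4, takes a point from camera to tool coordinates, whose origin is the TCP and whose axes are the flange's). Camera axes: x right, y down, z forward; pixel columns grow to the right and rows downward; lengths in m; the calibration is good to about 2 mm. A picture is of the moment at which its call begins: read the wrist's pose just before it. calibration takes no time and is no camera call.
- env.hand_in(): hands the job in, once; it reports no verdict.
The state is a dict: "t": time; "qpos": joint angles; "joint_velocities": joint speeds; "effort": joint torques, N m; "eef_pos": TCP position; "ee_rot": TCP orientation; "wrist_force": force on the tool from outside, world axes, zero at the start; "torque": the same for the moment, N m; "finger_gap": finger opening in m.
Only numpy, scipy, OpenCV 4.12 (cv2) and the standard library are available. Lean on these libraries where they do the work, as an engineer would, in place of code of your own. Each camera call takes 0.05 s, during which the arm holds its last target. There are 200 camera calls.

## Working session

There is one attempt and no reset: what is moved stays moved. The work goes in short steps, Python scripts to look and compute and a shell command to move; the robot and the scene stay as the last step left them, time stands still between calls to the robot, and variables do not carry over. Pictures are saved under pics/ and viewed, about 8 in all and at most 12, crops included, and the job is handed in when it is done.

```bash
mkdir -p pics; ls; cat > h.py <<'E'
import numpy as np, cv2
from bench import env
def shot(n,fn=None):
    p,d=env.read_camera(n)
    if fn: cv2.imwrite('pics/'+fn,p[:,:,::-1])
    np.savez('/tmp/%s.npz'%n,p=p,d=d)
    return p,d
def cal(n):
    c=env.calibration(n); return np.array(c['K']),np.array(c['world_from_camera'])
def cloud(n,d):
    K,T=cal(n); v,u=np.mgrid[:d.shape[0],:d.shape[1]]
    P=np.stack([(u-K[0,2])/K[0,0]*d,(v-K[1,2])/K[1,1]*d,d],-1)
    return P@T[:3,:3].T+T[:3,3]
E
python3 - <<'E'
from h import *
a,_=shot('top','top1.png'); b,_=shot('side','side1.png')
for n in('top','side'): print(cal(n))
print(env.get_state())
E
```

```text
pics
(array([[417.42254065,   0.        , 256.27089034],
       [  0.        , 417.42254065, 184.545056  ],
       [  0.        ,   0.        ,   1.        ]]), array([[ 0.00631092, -0.99154332,  0.12962259,  0.41825207],
       [-0.99995196, -0.00722966, -0.00661846,  0.01223197],
       [ 0.00749962, -0.1295746 , -0.99154132,  1.33846699],
       [ 0.        ,  0.        ,  0.        ,  1.        ]]))
(array([[418.87220292,   0.        , 257.37622186],
       [  0.        , 418.87220292, 191.3640547 ],
       [  0.        ,   0.        ,   1.        ]]), array([[-0.75724416, -0.31829712,  0.57032292, -0.14670714],
       [-0.65301491,  0.35244157, -0.67034056,  0.84786986],
       [ 0.01236196, -0.88004084, -0.47473709,  0.75393188],
       [ 0.        ,  0.        ,  0.        ,  1.        ]]))
{'t': 0.1, 'qpos': array([-1.26957018e+00,  3.51161925e-01,  1.65234554e+00, -2.30226859e-05,
        1.13911888e+00, -8.46495753e-02]), 'joint_velocities': array([ 0.00096919,  0.00019914, -0.00243915,  0.00037636, -0.00017497,
       -0.0007898 ]), 'effort': array([ 6.99437569e-04, -5.06832254e+01, -2.91876072e+01, -9.66850143e-05,
        2.63322378e-03, -3.05111243e-06]), 'eef_pos': array([ 0.20691516, -0.50929565,  0.24982897]), 'ee_rot': array([-3.08229164e+00, -6.02196863e-01,  2.08064203e-04]), 'wrist_force': array([-0.1641413 , -0.40012998, -0.3937511 ]), 'torque': array([-0.00594581,  0.00300499, -0.01763665]), 'finger_gap': 0.08527928409536632}
```

View pics/top1.png

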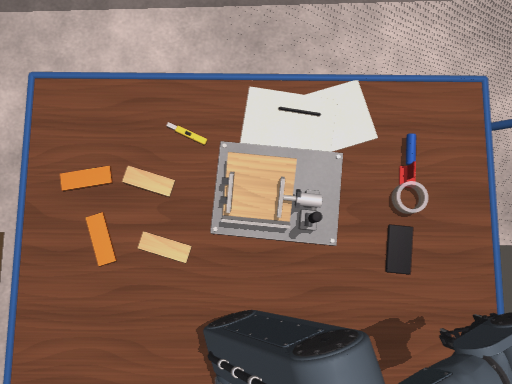

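View pics/side1.png

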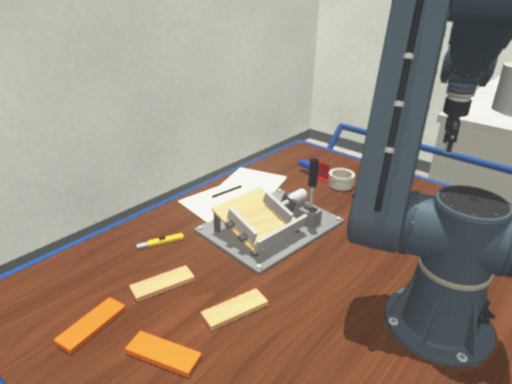

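The view shows pale battens at top pixels (148,181) and (164,247). Lookalikes are the two orange blocks at (86,178) and (100,239), which I rejected on colour, and the tray plywood at (260,187). The lever grip is at (315,217).

```bash
cat > m.py <<'E'
from h import *
def masks(p):
    h=cv2.cvtColor(p,cv2.COLOR_RGB2HSV); return h
z=np.load('/tmp/top.npz'); p,d=z['p'],z['d']; C=cloud('top',d); h=cv2.cvtColor(p,cv2.COLOR_RGB2HSV)
for u,v in[(148,181),(164,247),(86,178),(260,187),(250,100)]: print((u,v),h[v,u],C[v,u].round(3))
m=cv2.inRange(h,(12,60,150),(30,170,255))
n,l,s,c=cv2.connectedComponentsWithStats(m)
K,T=cal('top')
def ray(uv,z):
    r=T[:3,:3]@np.array([(uv[0]-K[0,2])/K[0,0],(uv[1]-K[1,2])/K[1,1],1]); return T[:3,3]+r*(z-T[2,3])/r[2]
for i in range(1,n):
    if s[i,4]<150: continue
    cn=cv2.findContours((l==i).astype(np.uint8),0,2)[0][0]
    hull=cn[:,0].astype(float)
    P=np.array([ray(q,.016)[:2] for q in hull])
    r=cv2.minAreaRect((P*1000).astype(np.float32)); b=cv2.boxPoints(r)
    e=[b[1]-b[0],b[2]-b[1]]; e=max(e,key=np.linalg.norm)
    print(i,s[i],c[i].round(1),'ctr mm',np.round(r[0],1),'size',np.round(r[1],1),'long axis deg',np.degrees(np.arctan2(e[1],e[0])).round(1))
# tray plane
tm=(C[...,0]>0)&(m>0)&(C[...,2]>.03); tm[:,:200]=0
tm=cv2.erode(tm.astype(np.uint8),np.ones((3,3)))>0
Q=C[tm]; ctr=np.median(Q,0); A=np.c_[Q[:,:2],np.ones(len(Q))]
k=np.linalg.lstsq(A,Q[:,2],rcond=None)[0]; res=Q[:,2]-A@k; g=abs(res)<.006
k=np.linalg.lstsq(A[g],Q[g,2],rcond=None)[0]
print('tray n',len(Q),k,'slope',np.degrees(np.arctan(np.hypot(*k[:2]))),'yaw',np.degrees(np.arctan2(k[1],k[0])),'bounds',Q.min(0),Q.max(0))
# lever: dark pts
for a,bz in((.15,.26),):
    R=C[(C[...,2]>a)&(C[...,2]<bz)&(C[...,0]>.3)&(abs(C[...,1])<.4)]
    print('high pts',len(R),R.min(0),R.max(0),R.mean(0))
big=cv2.resize(p[130:255,195:355],None,fx=5,fy=5,interpolation=cv2.INTER_CUBIC); cv2.imwrite('pics/jig.png',big[:,:,::-1])
print(env.finger_overhang)
E
python3 m.py
```

```text
(148, 181) [ 19  99 222] [0.6   0.348 0.019]
(164, 247) [ 19 100 222] [0.392 0.292 0.012]
(86, 178) [ 14 190 221] [0.608 0.547 0.017]
(260, 187) [ 16 105 219] [ 0.577 -0.008  0.067]
(250, 100) [ 23   9 223] [ 0.877  0.026 -0.001]
8 [ 226  152   71   68 3488] [258.1 182.9] ctr mm [586.3  -5.2] size [223.  204.9] long axis deg 84.8
9 [122 166  53  30 870] [148.  180.4] ctr mm [602.3 349.5] size [160.8  55.5] long axis deg 72.9
12 [277 203  15  19 178] [285.4 212.3] ctr mm [505.1 -85.2] size [40.5 57.1] long axis deg -6.7
16 [138 231  54  32 923] [164.  246.6] ctr mm [393.2 291. ] size [160.6  55.3] long axis deg 73.5
tray n 3256 [ 0.24214561 -0.02347708 -0.07294399] slope 13.673352584840188 yaw -5.5377689939798715 bounds [ 0.41825207 -0.11344465  0.03038342] [0.67730583 0.09366674 1.33846699]
high pts 123 [ 0.46584314 -0.16956034  0.15086754] [ 0.49315785 -0.14215193  0.24074161] [ 0.47787326 -0.15224922  0.22149343]
0.019
```

View pics/jig.png

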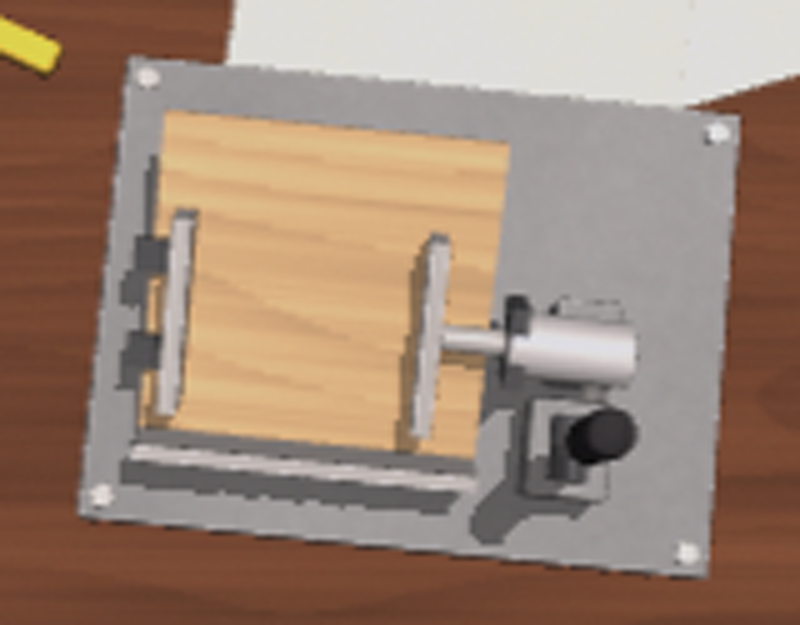

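```bash
cat > t.py <<'E'
from h import *
K,T=cal('top')
def ray(uv,z):
    u,v=uv[0]/5+195-.4,uv[1]/5+130-.4
    r=T[:3,:3]@np.array([(u-K[0,2])/K[0,0],(v-K[1,2])/K[1,1],1]); return (T[:3,3]+r*(z-T[2,3])/r[2])*1000
s,c=np.sin(.314),np.cos(.314)
zt=.035+.198*s
TL,TR=ray((163,112),zt),ray((510,143),zt); BL,BR=ray((140,430),.035),ray((470,460),.035)
for n in('TL','TR','BL','BR'): print(n,globals()[n].round(1))
print('widths',np.linalg.norm(TL-TR),'len',np.linalg.norm(((TL+TR)-(BL+BR))[:2]/2),'expect',198*c)
print('yaws top',np.degrees(np.arctan2(-(TL-TR)[0],(TL-TR)[1])),'bot',np.degrees(np.arctan2(-(BL-BR)[0],(BL-BR)[1])))
# plate
pc=[ray(q,.006) for q in((130,57),(741,118),(708,578),(80,517))]
for a,b in((0,1),(3,2)):
    e=pc[a]-pc[b]; print('plate yaw',np.degrees(np.arctan2(-e[0],e[1])))
for a,b in((0,3),(1,2)):
    e=pc[a]-pc[b]; print('plate yaw',np.degrees(np.arctan2(e[1],e[0])))
yaw=np.radians(-5.5)
X=np.array([np.cos(yaw),np.sin(yaw)]);Y=np.array([-X[1],X[0]])
O=((TL+TR)[:2]/2-198*c*X); print('O from top edge',O)
def tr(P): 
    q=P[:2]-O; return q@X,q@Y
for n,uv,zz in(('fence far',(197,213),.035+.140*s+.044*c),('fence near',(178,415),.035+.02*s+.044*c),('push far',(429,236),.035+.14*s+.040*c),('push near',(412,435),.035+.02*s+.04*c),('lever top',(603,433),.237),('BL',(140,430),.035),('BR',(470,460),.035)):
    P=ray(uv,zz); print(n,P.round(1),np.round(tr(P),1))
E
python3 t.py
```

```text
TL [679.5  92.7  96.2]
TR [ 662.  -117.7   96.2]
BL [490.3 107.9  35. ]
BR [473.  -97.9  35. ]
widths 211.09946292969104 len 189.93736231853234 expect 188.318932547228
yaws top -4.747880277446126 bot -4.800907141391673
plate yaw -5.362530805729847
plate yaw -5.140836791547171
plate yaw -5.074351366323111
plate yaw -5.203689378602988
O from top edge [483.30152477   5.53832529]
fence far [613.8  70.1 120.1] [123.7  76.8]
fence near [496.8  81.7  83. ] [ 6.1 77.1]
push far [601.7 -67.2 116.3] [124.8 -61.1]
push near [485.9 -59.3  79.2] [  8.8 -64.2]
lever top [ 479.2 -151.1  237. ] [  10.9 -156.3]
BL [490.3 107.9  35. ] [ -2.9 102.5]
BR [473.  -97.9  35. ] [  -0.4 -104. ]
```

```bash
python3 -m pendant '[[1,[12,50,0],3.2],[1,[12,50,0],3.2],[1,[12,50,0],3.2],[1,[12,50,0],3.2],[1,[12,50,0],3.2],[1,[12,50,0],3.2],[1,[12,50,0],3.2],[1,[12,50,0],3.2]]'; python3 -m pendant '[[1,[12,50,0],3.2],[1,[12,50,0],3.2],[1,[12,50,0],3.2],[1,[12,50,0],3.2],[1,[12,50,0],3.2],[1,[12,50,0],3.2],[1,[6,50,0],3.2],[1,[0,0,0],3]]'
cat > w.py <<'E'
import sys
from h import *
from scipy.spatial.transform import Rotation as R
def st():
    s=env.get_state(); M=R.from_rotvec(s['ee_rot']).as_matrix()
    print('t',round(s['t'],2),'tcp mm',(s['eef_pos']*1000).round(1),'jaw deg',np.degrees(np.arctan2(M[1,1],M[0,1])).round(2),'tilt',np.degrees(np.arccos(-M[2,2])).round(2),'F',s['wrist_force'].round(1),'gap',round(s['finger_gap']*1000,1),'q',s['qpos'].round(2)); return s,M
def batten(z,near=None):
    "pale rects in the wrist view, cast on plane z (m)"
    s,M=st(); p,d=shot('wrist'); c=env.calibration('wrist'); K=np.array(c['K']); Tt=np.array(c['T_tool_cam'])
    W=np.eye(4);W[:3,:3]=M;W[:3,3]=s['eef_pos'];T=W@Tt
    m=cv2.inRange(cv2.cvtColor(p,cv2.COLOR_RGB2HSV),(12,60,120),(30,150,255))
    for cn in cv2.findContours(m,0,2)[0]:
        if cv2.contourArea(cn)<2000: continue
        q=cn[:,0].astype(float); r=np.c_[(q[:,0]-K[0,2])/K[0,0],(q[:,1]-K[1,2])/K[1,1],np.ones(len(q))]@T[:3,:3].T
        P=T[:3,3]+r*((z-T[2,3])/r[:,2])[:,None]
        rc=cv2.minAreaRect((P[:,:2]*1000).astype(np.float32)); b=cv2.boxPoints(rc); e=max([b[1]-b[0],b[2]-b[1]],key=np.linalg.norm)
        print('px',cv2.boundingRect(cn),'ctr',np.round(rc[0],1),'size',np.round(rc[1],1),'yaw',np.degrees(np.arctan2(e[1],e[0])).round(1))
    return p
if __name__=='__main__':
    if len(sys.argv)>1:
        p=batten(float(sys.argv[1])/1000)
        if len(sys.argv)>2: cv2.imwrite('pics/'+sys.argv[2],p[:,:,::-1])
    else: st()
E
python3 w.py 16 wr1.png
```

```text
t: 1.1
eef_pos: [0.3029, -0.108, 0.2503]
ee_rot: [2.872, 1.272, 0.0]
wrist_force: [0.7, -1.4, -0.0]
finger_gap: 0.0855
t: 2.1
eef_pos: [0.3808, 0.2429, 0.2498]
ee_rot: [-2.519, -1.877, 0.001]
wrist_force: [-0.9, -0.4, 0.1]
finger_gap: 0.0856
t 2.1 tcp mm [380.8 242.9 249.8] jaw deg -16.6 tilt 0.03 F [-0.9 -0.4  0.1] gap 85.6 q [0.46 0.17 1.89 0.   1.08 0.75]
px (227, 46, 54, 144) ctr [393.9 294. ] size [162.1  59.4] yaw 73.4
px (386, 0, 71, 92) ctr [590.8 318.4] size [90.6 62.2] yaw 73.2
```

View pics/wr1.png

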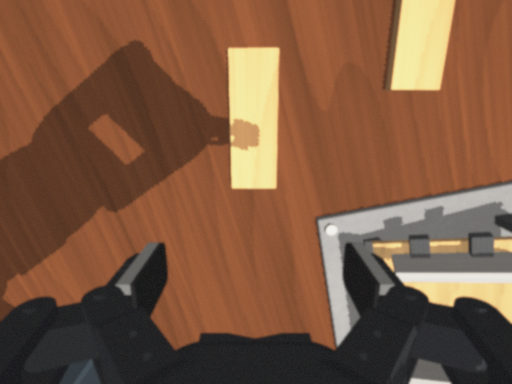

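```bash
python3 -m pendant '[[1,[12.5,51,-20],0.1],[1,[0,0,-55],0],[1,[0,0,-55],0],[1,[0,0,-50],0],[1,[0,0,0],0],[1,[0,0,0],0]]'; python3 w.py 16
```

```text
t: 2.9
eef_pos: [0.3943, 0.2917, 0.0719]
ee_rot: [2.523, 1.872, 0.003]
wrist_force: [0.4, -0.7, -0.6]
finger_gap: 0.0852
t 2.9 tcp mm [394.3 291.7  71.9] jaw deg -16.83 tilt 0.1 F [ 0.4 -0.7 -0.6] gap 85.2 q [ 0.54  0.52  1.94 -0.    0.69  0.84]
px (203, 86, 100, 239) ctr [394.1 294. ] size [161.8  57.7] yaw 73.5
```

```bash
python3 -m pendant '[[1,[0,1,-25],0.2],[1,[0,0,-25],0],[1,[0,0,0],0],[-1,[0,0,0],0],[-1,[0,0,0],0],[-1,[0,0,0],0],[-1,[0,0,0],0],[-1,[0,0,0],0]]'; python3 -m pendant '[[-1,[0,0,15],0],[-1,[0,0,40],0],[-1,[0,0,50],0],[-1,[0,0,50],0],[-1,[0,0,25],0],[-1,[0,0,0],0]]'; python3 w.py 200 wr2.png
```

```text
t: 3.95
eef_pos: [0.3942, 0.2929, 0.0221]
ee_rot: [2.519, 1.878, 0.004]
wrist_force: [-2.7, -2.6, 15.1]
finger_gap: 0.0542
t: 4.7
eef_pos: [0.3941, 0.2928, 0.2028]
ee_rot: [2.518, 1.877, 0.007]
wrist_force: [-0.3, -0.3, -0.6]
finger_gap: 0.0542
t 4.7 tcp mm [394.1 292.8 202.8] jaw deg -16.59 tilt 0.27 F [-0.3 -0.3 -0.6] gap 54.2 q [ 0.54  0.3   1.85 -0.    0.98  0.83]
px (187, 83, 137, 256) ctr [399.7 311.4] size [123.8  55.2] yaw 73.4
px (399, 0, 88, 143) ctr [488.7 352.4] size [52.7 25.5] yaw 73.0
```

View pics/wr2.png

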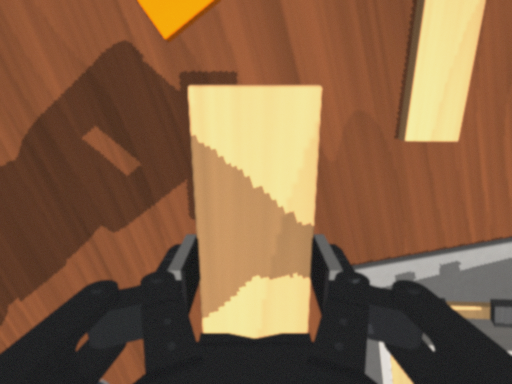

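The z force at grasp (15 N) shows the fingertips met the table at TCP z≈22 mm. I need clearance for the sloped tray, so I'll set the batten down and regrip about 7 mm higher.

```bash
python3 -m pendant '[[-1,[0,0,-60],0],[-1,[0,0,-60],0],[-1,[0,0,-45],0],[-1,[0,0,-14],0],[-1,[0,0,0],0],[0.7,[0,0,0],0],[0.7,[0,0,0],0],[0.7,[0,0,3],0]]';python3 -m pendant '[[0.7,[0,0,5],0],[0.7,[0,0,0],0],[-1,[0,0,0],0],[-1,[0,0,0],0],[-1,[0,0,0],0],[-1,[0,0,0],0],[-1,[0,0,0],0]]'; python3 -m pendant '[[-1,[0,0,15],0],[-1,[0,0,40],0],[-1,[0,0,50],0],[-1,[0,0,50],0],[-1,[0,0,20],0],[-1,[0,0,0],0]]'; python3 w.py 200
```

```text
t: 5.75
eef_pos: [0.3935, 0.2924, 0.0246]
ee_rot: [2.519, 1.878, 0.0]
wrist_force: [0.4, -0.3, 0.2]
finger_gap: 0.0724
t: 6.62
eef_pos: [0.3935, 0.2925, 0.0301]
ee_rot: [-2.519, -1.878, -0.0]
wrist_force: [-4.7, -3.1, 15.6]
finger_gap: 0.0522
t: 7.38
eef_pos: [0.3939, 0.2927, 0.2058]
ee_rot: [2.519, 1.877, 0.005]
wrist_force: [0.4, -0.1, -0.8]
finger_gap: 0.0515
t 7.38 tcp mm [393.9 292.7 205.8] jaw deg -16.6 tilt 0.18 F [ 0.4 -0.1 -0.8] gap 51.5 q [0.54 0.3  1.85 0.   0.99 0.83]
px (190, 88, 129, 251) ctr [398.8 309.2] size [124.9  53. ] yaw 73.6
px (401, 0, 84, 143) ctr [490.4 352.1] size [53.7 24.5] yaw 72.7
```

```bash
cat > e.py <<'E'
from h import *
z=np.load('/tmp/wrist.npz');p,d=z['p'],z['d'];c=env.calibration('wrist');K=np.array(c['K']);T=np.array(c['T_tool_cam'])
v,u=np.mgrid[:384,:512];P=np.stack([(u-K[0,2])/K[0,0]*d,(v-K[1,2])/K[1,1]*d,d],-1)@T[:3,:3].T+T[:3,3]; P*=1000
m=cv2.inRange(cv2.cvtColor(p,cv2.COLOR_RGB2HSV),(12,60,120),(30,150,255))
m[:,:195]=0;m[:,310:]=0
m=cv2.erode(m,np.ones((5,5)))>0
for a,b in((95,130),(150,190),(210,250),(270,320)):
    q=P[a:b][m[a:b]]; print('rows',a,b,np.median(q,0).round(1))
for side,cols in(('L',slice(150,200)),('R',slice(312,360))):
    q=P[200:330,cols][d[200:330,cols]>0]; q=q[(abs(q[:,1])<60)&(q[:,2]<60)&(abs(q[:,0])<15)]
    if len(q): print(side,len(q),'max tool z',np.percentile(q[:,2],[50,90,98,100]).round(1))
E
python3 e.py
```

```text
rows 95 130 [69.9 -1.2 14.3]
rows 150 190 [43.8 -0.8 14.4]
rows 210 250 [13.5 -0.4 14.4]
rows 270 320 [-24.7   0.1  14.4]
L 2516 max tool z [-20.2  -0.5   7.6  16.2]
R 2397 max tool z [-21.1  -1.6   7.1  11.3]
```

```bash
python3 -m pendant '[[-1,[0,0,-60],0],[-1,[0,0,-60],0],[-1,[0,0,-42],0],[-1,[0,0,-13],0],[-1,[0,0,0],0],[0.7,[0,0,0],0],[0.7,[0,0,0],0],[0.7,[0,0,0],0]]';python3 -m pendant '[[0.7,[0,0,-5],0],[0.7,[0,0,0],0],[-1,[0,0,0],0],[-1,[0,0,0],0],[-1,[0,0,0],0],[-1,[0,0,0],0],[-1,[0,0,0],0]]'; python3 -m pendant '[[-1,[0,0,15],0],[-1,[0,0,40],0],[-1,[0,0,50],0],[-1,[0,0,50],0],[-1,[0,0,20],0],[-1,[0,0,0],0]]'; python3 w.py 200; python3 e.py
```

```text
t: 8.43
eef_pos: [0.3934, 0.2924, 0.0293]
ee_rot: [-2.519, -1.878, 0.0]
wrist_force: [-0.0, -0.2, -0.0]
finger_gap: 0.0727
t: 9.3
eef_pos: [0.3935, 0.2924, 0.0248]
ee_rot: [2.518, 1.878, 0.0]
wrist_force: [-2.5, -1.3, 9.3]
finger_gap: 0.0541
t: 10.05
eef_pos: [0.3939, 0.2927, 0.2011]
ee_rot: [2.519, 1.877, 0.005]
wrist_force: [-0.1, 0.0, -1.8]
finger_gap: 0.0535
t 10.05 tcp mm [393.9 292.7 201.1] jaw deg -16.6 tilt 0.2 F [-0.1  0.  -1.8] gap 53.5 q [0.54 0.3  1.85 0.   0.98 0.83]
px (185, 95, 133, 244) ctr [398.8 309.8] size [117.5  53.4] yaw 74.6
px (399, 0, 90, 143) ctr [487.7 352.4] size [51.9 25.8] yaw 73.0
rows 95 130 [69.2 -0.3  8.7]
rows 150 190 [44.9 -1.2  8.7]
rows 210 250 [15.7 -0.8  8.7]
rows 270 320 [-20.6   0.1   8.7]
L 2594 max tool z [-17.6   2.5   8.3  12.2]
R 2494 max tool z [-18.7   0.2   7.4  12.6]
```

```bash
python3 -m pendant '[[-1,[17,-29,0],-7.9],[-1,[17,-29,0],-7.9],[-1,[17,-29,0],-7.9],[-1,[17,-29,0],-7.9],[-1,[17,-29,0],-7.9],[-1,[17,-29,0],-7.9],[-1,[17,-29,0],-7.9],[-1,[17,-29,0],-7.9]]'; python3 -m pendant '[[-1,[17,-29,0],-7.9],[-1,[17,-28,0],-7.5],[-1,[0,0,0],0],[-1,[0,0,0],0]]';  python3 w.py; python3 - <<'E'
from h import *
shot('wrist','wr3.png')
E
python3 e.py
```

```text
t: 11.1
eef_pos: [0.5293, 0.0594, 0.1977]
ee_rot: [-3.13, -0.272, 0.004]
wrist_force: [0.8, -0.0, -0.3]
finger_gap: 0.0538
t: 11.6
eef_pos: [0.5627, 0.0038, 0.1981]
ee_rot: [-3.138, 0.14, 0.004]
wrist_force: [-0.6, 0.0, -1.4]
finger_gap: 0.0535
t 11.6 tcp mm [562.7   3.8 198.1] jaw deg -95.12 tilt 0.13 F [-0.6  0.  -1.4] gap 53.5 q [-0.08  0.43  1.67  0.    1.04  1.58]
rows 95 130 [69.  -2.3  8.8]
rows 150 190 [44.  -2.4  8.7]
rows 210 250 [14.7 -2.   8.7]
rows 270 320 [-21.6  -1.1   8.7]
L 2614 max tool z [-17.6   2.4   8.6  12.4]
R 2500 max tool z [-18.8   0.1   7.4  12.7]
```

View pics/wr3.png

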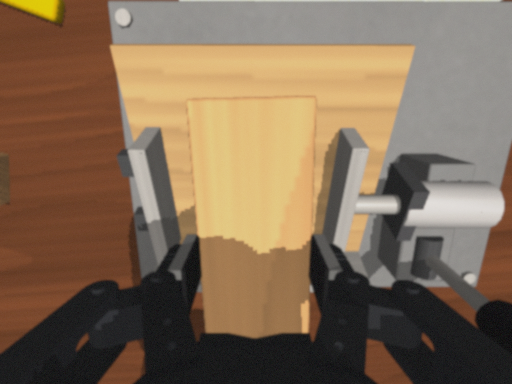

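```bash
python3 -m pendant '[[-1,[1,0,-40],0],[-1,[0,0,-35],0],[-1,[0,0,-5],0],[-1,[0,0,-4],0],[-1,[0,0,0],0]]'; python3 -m pendant '[[-1,[0,0,-3],0],[-1,[0,0,-3],0],[-1,[0,0,0],0]]';python3 -m pendant '[[-1,[0,0,-3],0],[-1,[0,0,-3],0],[-1,[0,0,0],0]]'
```

```text
t: 12.28
eef_pos: [0.565, 0.0036, 0.1163]
ee_rot: [3.138, -0.142, 0.002]
wrist_force: [-0.3, -0.6, -0.5]
finger_gap: 0.0537
t: 12.65
eef_pos: [0.5645, 0.0034, 0.1093]
ee_rot: [-3.138, 0.142, -0.0]
wrist_force: [-0.7, -1.1, -0.2]
finger_gap: 0.0537
t: 13.02
eef_pos: [0.5641, 0.0036, 0.1033]
ee_rot: [-3.138, 0.142, 0.001]
wrist_force: [-5.8, 1.6, 6.5]
finger_gap: 0.0538
```

Contact as expected, with moderate force. I'll continue in small steps.

```bash
python3 -m pendant '[[-1,[0,0,-2],0],[-1,[0,0,-2],0],[-1,[0,0,-2],0],[-1,[0,0,0],0]]';python3 -m pendant '[[-1,[0,0,-2],0],[-1,[0,0,-2],0],[-1,[0,0,0],0]]'; python3 w.py 80; python3 e.py
```

```text
t: 13.52
eef_pos: [0.5638, 0.0037, 0.0972]
ee_rot: [-3.138, 0.142, 0.003]
wrist_force: [-7.1, 1.2, 6.5]
finger_gap: 0.0538
t: 13.9
eef_pos: [0.5637, 0.0037, 0.0931]
ee_rot: [-3.138, 0.142, 0.003]
wrist_force: [-6.0, 3.1, 6.1]
finger_gap: 0.0537
t 13.9 tcp mm [563.7   3.7  93.1] jaw deg -95.17 tilt 0.1 F [-6.   3.1  6.1] gap 53.7 q [-0.08  0.58  1.73  0.    0.83  1.58]
px (0, 0, 512, 337) ctr [ 5.937e+02 -4.000e-01] size [220.6 164. ] yaw 84.8
rows 95 130 [69.4 -2.2 -6.9]
rows 150 190 [46.3 -2.3 -2. ]
rows 210 250 [16.5 -2.   4.8]
rows 270 320 [-26.4  -1.6  14.5]
L 3929 max tool z [-5.6 32.5 35.3 37.9]
R 3923 max tool z [-5.9 32.9 35.9 37.8]
```

```bash
python3 -m pendant '[[-1,[0,0,-2],0],[-1,[0,0,-2],0],[-1,[0,0,0],0]]';python3 -m pendant '[[-1,[0,0,-1],0],[-1,[0,0,-1],0],[-1,[0,0,0],0]]'; python3 w.py 80; python3 e.py
```

```text
t: 14.32
eef_pos: [0.5638, 0.0035, 0.0891]
ee_rot: [-3.138, 0.142, 0.002]
wrist_force: [-5.7, 0.5, 5.6]
finger_gap: 0.0541
t: 14.7
eef_pos: [0.564, 0.0036, 0.0873]
ee_rot: [-3.138, 0.142, 0.002]
wrist_force: [-5.2, 2.1, 5.5]
finger_gap: 0.0542
t 14.7 tcp mm [564.    3.6  87.3] jaw deg -95.18 tilt 0.06 F [-5.2  2.1  5.5] gap 54.2 q [-0.08  0.59  1.74  0.    0.82  1.58]
px (0, 0, 512, 337) ctr [595.8  -0.6] size [216.1 157. ] yaw 84.8
rows 95 130 [ 69.6  -2.2 -12.2]
rows 150 190 [47.1 -2.3 -5.9]
rows 210 250 [17.1 -2.   3.4]
rows 270 320 [-28.8  -2.1  17.6]
L 3878 max tool z [-6.3 26.3 29.7 32.2]
R 3813 max tool z [-7.  26.6 30.  32.3]
```

```bash
python3 -m pendant '[[-1,[0,0,-1],0],[-1,[0,0,-0.7],0],[-1,[0,0,0],0]]'; python3 -m pendant '[[-1,[-1.9,0.2,-0.6],0],[-1,[-1.9,0.2,-0.6],0],[-1,[0,0,0],0]]';python3 -m pendant '[[-1,[-1.9,0.2,-0.6],0],[-1,[-1,0.1,-0.3],0],[-1,[0,0,0],0]]'
```

```text
t: 15.12
eef_pos: [0.5641, 0.0035, 0.0862]
ee_rot: [-3.138, 0.142, 0.001]
wrist_force: [-8.7, 0.5, 12.5]
finger_gap: 0.0538
t: 15.5
eef_pos: [0.5625, 0.0037, 0.0857]
ee_rot: [3.138, -0.143, 0.008]
wrist_force: [1.2, 0.1, 9.1]
finger_gap: 0.054
t: 15.88
eef_pos: [0.5597, 0.004, 0.0848]
ee_rot: [3.138, -0.143, 0.008]
wrist_force: [1.2, -0.5, 9.0]
finger_gap: 0.0541
```

```bash
python3 -m pendant '[[-1,[-1.5,0.1,-0.5],0],[-1,[0,0,0],0]]';python3 -m pendant '[[-1,[-1.5,0.1,-0.5],0],[-1,[0,0,0],0]]';python3 -m pendant '[[-1,[-1.5,0.1,-0.5],0],[-1,[0,0,0],0]]'
```

```text
t: 16.12
eef_pos: [0.5596, 0.004, 0.0848]
ee_rot: [3.138, -0.143, 0.014]
wrist_force: [7.5, -0.4, 8.1]
finger_gap: 0.0538
t: 16.38
eef_pos: [0.5595, 0.004, 0.0848]
ee_rot: [3.138, -0.143, 0.019]
wrist_force: [13.6, 0.2, 5.8]
finger_gap: 0.0536
t: 16.62
eef_pos: [0.5594, 0.0038, 0.0848]
ee_rot: [3.138, -0.144, 0.025]
wrist_force: [18.0, -1.7, 5.7]
finger_gap: 0.0542
```

```bash
python3 -m pendant '[[-1,[3,-0.2,1],0],[-1,[0,0,0],0],[0.65,[0,0,0],0],[0.65,[0,0,0],0],[0.65,[0,0,1],0],[0.65,[0,0,20],0],[0.65,[0,0,50],0],[0.65,[0,0,50],0]]'; python3 w.py 80 wr4.png
```

```text
t: 17.62
eef_pos: [0.5559, 0.0043, 0.2051]
ee_rot: [-3.138, 0.142, 0.002]
wrist_force: [0.2, -0.3, -0.2]
finger_gap: 0.0703
t 17.62 tcp mm [555.9   4.3 205.1] jaw deg -95.19 tilt 0.07 F [ 0.2 -0.3 -0.2] gap 70.3 q [-0.08  0.41  1.68 -0.    1.05  1.59]
px (111, 35, 300, 219) ctr [586.3  -1.8] size [225.6 181.8] yaw 84.8
```

View pics/wr4.png

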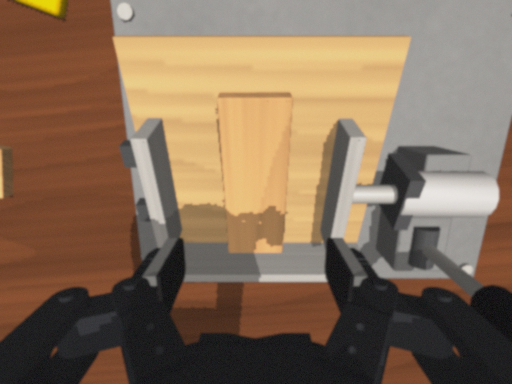

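```bash
python3 -m pendant '[[0.65,[5,34,0],7.8],[0.65,[5,34,0],7.8],[0.65,[5,34,0],7.8],[0.65,[5,34,0],7.8],[0.65,[5,34,0],7.8],[0.65,[5,34,0],7.8],[0.65,[5,34,0],7.8],[0.65,[5,34,0],7.8]]'; python3 -m pendant '[[1,[5,34,-10],7.8],[1,[3,34,-30],7.8],[1,[0,0,-40],0],[1,[0,0,-50],0],[1,[0,0,0],0],[1,[0,0,0],0]]';  python3 w.py 16
```

```text
t: 18.68
eef_pos: [0.5962, 0.2773, 0.2035]
ee_rot: [-2.755, -1.51, 0.001]
wrist_force: [0.1, -0.3, 0.6]
finger_gap: 0.0703
t: 19.42
eef_pos: [0.6051, 0.3446, 0.0758]
ee_rot: [2.528, 1.864, 0.003]
wrist_force: [0.2, -0.1, 0.8]
finger_gap: 0.0856
t 19.43 tcp mm [605.1 344.6  75.8] jaw deg -17.2 tilt 0.11 F [ 0.2 -0.1  0.8] gap 85.6 q [0.45 0.8  1.35 0.   0.99 0.75]
px (198, 78, 99, 237) ctr [603.4 352.6] size [161.2  57.7] yaw 72.9
```

```bash
python3 -m pendant '[[1,[-2,7,-20],0],[0.7,[0,0,-25],0],[0.7,[0,0,-6],0],[0.7,[0,0,0],0],[0.7,[0,0,0],0],[-1,[0,0,0],0],[-1,[0,0,0],0],[-1,[0,0,0],0]]'; python3 -m pendant '[[-1,[0,0,0],0],[-1,[0,0,0],0],[-1,[0,0,15],0],[-1,[0,0,40],0],[-1,[0,0,50],0],[-1,[0,0,50],0],[-1,[0,0,20],0],[-1,[0,0,0],0]]'; python3 w.py 200; python3 e.py
```

```text
t: 20.48
eef_pos: [0.6029, 0.3516, 0.0244]
ee_rot: [2.529, 1.864, 0.003]
wrist_force: [-0.7, 0.3, 5.1]
finger_gap: 0.054
t: 21.48
eef_pos: [0.6025, 0.3514, 0.199]
ee_rot: [2.528, 1.864, 0.003]
wrist_force: [-0.1, -0.3, -2.1]
finger_gap: 0.0539
t 21.48 tcp mm [602.5 351.4 199. ] jaw deg -17.2 tilt 0.11 F [-0.1 -0.3 -2.1] gap 53.9 q [0.46 0.67 1.27 0.   1.2  0.76]
px (187, 83, 135, 256) ctr [608.8 371.4] size [120.2  52.7] yaw 72.8
rows 95 130 [70.  -1.1  8.4]
rows 150 190 [45.  -1.2  8.4]
rows 210 250 [15.9 -0.9  8.3]
rows 270 320 [-20.3   0.1   8.3]
L 2600 max tool z [-17.6   2.5   8.1  12. ]
R 2502 max tool z [-18.7   0.3   7.4  11.7]
```

```bash
python3 -m pendant '[[-1,[-4,-35,0],-7.8],[-1,[-4,-35,0],-7.8],[-1,[-4,-35,0],-7.8],[-1,[-4,-35,0],-7.8],[-1,[-4,-35,0],-7.8],[-1,[-4,-35,0],-7.8],[-1,[-4,-35,0],-7.8],[-1,[-4,-35,0],-7.8]]'; python3 -m pendant '[[-1,[-4,-35,0],-7.8],[-1,[-2,-33,0],-7.8],[-1,[0,0,0],0],[-1,[0,0,0],0],[-1,[0,0,0],0]]';  python3 w.py 200; python3 e.py
```

```text
t: 22.52
eef_pos: [0.5691, 0.07, 0.1957]
ee_rot: [-3.129, -0.278, 0.006]
wrist_force: [-0.1, -0.0, -0.3]
finger_gap: 0.0535
t: 23.15
eef_pos: [0.5641, 0.0041, 0.1973]
ee_rot: [-3.138, 0.139, 0.002]
wrist_force: [0.1, -0.3, -0.8]
finger_gap: 0.0541
t 23.15 tcp mm [564.1   4.1 197.3] jaw deg -95.09 tilt 0.07 F [ 0.1 -0.3 -0.8] gap 54.1 q [-0.08  0.44  1.67  0.    1.04  1.58]
px (109, 45, 307, 293) ctr [5.913e+02 3.000e-01] size [113.3 131. ] yaw -5.3
rows 95 130 [69.  -2.3  8.4]
rows 150 190 [44.  -2.4  8.3]
rows 210 250 [14.9 -2.   8.3]
rows 270 320 [-21.3  -1.1   8.2]
L 2621 max tool z [-17.6   2.7   8.4  12.2]
R 2511 max tool z [-18.7   0.4   8.   12.6]
```

```bash
python3 -m pendant '[[-1,[0,-0.5,-35],-0.1],[-1,[0,0,-28],0],[-1,[0,0,-4],0],[-1,[0,0,0],0]]'; python3 -m pendant '[[-1,[0,0,-3],0],[-1,[-0.5,0,-3],0],[-1,[0,0,0],0]]';python3 -m pendant '[[-1,[-0.5,0,-2],0],[-1,[-0.5,0,-2],0],[-1,[0,0,0],0]]';python3 -m pendant '[[-1,[-0.5,0,-2],0],[-1,[-0.5,0,-2],0],[-1,[0,0,0],0]]'
```

```text
t: 23.7
eef_pos: [0.5646, 0.003, 0.1316]
ee_rot: [-3.138, 0.144, -0.001]
wrist_force: [0.3, 0.1, -1.0]
finger_gap: 0.0538
t: 24.08
eef_pos: [0.5638, 0.0027, 0.1251]
ee_rot: [3.138, -0.145, 0.0]
wrist_force: [0.1, 0.2, -0.7]
finger_gap: 0.054
t: 24.45
eef_pos: [0.5632, 0.0027, 0.1214]
ee_rot: [-3.138, 0.145, -0.002]
wrist_force: [0.4, -0.1, 4.0]
finger_gap: 0.0538
t: 24.82
eef_pos: [0.5624, 0.0026, 0.1176]
ee_rot: [3.138, -0.145, 0.003]
wrist_force: [1.0, -0.5, 7.0]
finger_gap: 0.0539
```

```bash
python3 -m pendant '[[-1,[-0.3,0,-2],0],[-1,[-0.3,0,-2],0],[-1,[-0.3,0,-2],0],[-1,[0,0,0],0]]'; python3 -m pendant '[[-1,[-0.3,0,-2],0],[-1,[-0.3,0,-2],0],[-1,[0,0,0],0]]';python3 -m pendant '[[-1,[-0.2,0,-1.5],0],[-1,[-0.2,0,-1.5],0],[-1,[0,0,0],0]]'; python3 w.py; python3 -c "
from h import *
shot('wrist')"; python3 e.py
```

```text
t: 25.32
eef_pos: [0.5612, 0.003, 0.1114]
ee_rot: [-3.138, 0.145, -0.001]
wrist_force: [-0.4, 1.9, 6.5]
finger_gap: 0.0541
t: 25.7
eef_pos: [0.5605, 0.003, 0.1074]
ee_rot: [-3.138, 0.145, -0.001]
wrist_force: [-1.5, 2.1, 7.0]
finger_gap: 0.0541
t: 26.08
eef_pos: [0.56, 0.0029, 0.1043]
ee_rot: [-3.138, 0.145, -0.001]
wrist_force: [-2.1, 1.3, 6.0]
finger_gap: 0.0541
t 26.07 tcp mm [560.    2.9 104.3] jaw deg -95.28 tilt 0.03 F [-2.1  1.3  6. ] gap 54.1 q [-0.08  0.56  1.74  0.    0.84  1.58]
rows 95 130 [ 69.5  -2.2 -11.2]
rows 150 190 [46.9 -2.3 -4.9]
rows 210 250 [16.9 -2.   3.6]
rows 270 320 [-26.6  -1.2  15.8]
L 3830 max tool z [-6.6 45.4 48.2 50.1]
R 3914 max tool z [-5.9 45.7 48.4 50.3]
```

```bash
python3 -m pendant '[[-1,[0,0,-1.5],0],[-1,[0,0,-1],0],[-1,[0,0,0],0]]';python3 -m pendant '[[-1,[0,0,-0.8],0],[-1,[0,0,0],0]]'; python3 -m pendant '[[-1,[-1.9,0.2,-0.6],0],[-1,[-1.5,0.2,-0.5],0],[-1,[0,0,0],0]]'; python3 -m pendant '[[-1,[-1.5,0.1,-0.5],0],[-1,[0,0,0],0]]';python3 -m pendant '[[-1,[-1.5,0.1,-0.5],0],[-1,[0,0,0],0]]'
```

```text
t: 26.5
eef_pos: [0.5599, 0.0029, 0.1018]
ee_rot: [-3.138, 0.145, -0.0]
wrist_force: [-2.3, 1.7, 6.7]
finger_gap: 0.0541
t: 26.75
eef_pos: [0.56, 0.0028, 0.1015]
ee_rot: [-3.138, 0.145, -0.001]
wrist_force: [-5.4, 2.1, 12.1]
finger_gap: 0.0538
t: 27.12
eef_pos: [0.558, 0.003, 0.1009]
ee_rot: [3.138, -0.145, 0.007]
wrist_force: [1.9, -0.5, 10.3]
finger_gap: 0.0541
t: 27.38
eef_pos: [0.5566, 0.0031, 0.1004]
ee_rot: [3.138, -0.145, 0.007]
wrist_force: [2.6, 0.3, 9.8]
finger_gap: 0.0539
t: 27.62
eef_pos: [0.5552, 0.0032, 0.1]
ee_rot: [3.138, -0.145, 0.007]
wrist_force: [1.7, -0.4, 10.2]
finger_gap: 0.0543
```

```bash
python3 -m pendant '[[-1,[-1.2,0.1,-0.4],0],[-1,[0,0,0],0]]';python3 -m pendant '[[-1,[-1.2,0.1,-0.4],0],[-1,[0,0,0],0]]';python3 -m pendant '[[-1,[-1.2,0.1,-0.4],0],[-1,[0,0,0],0]]'
```

```text
t: 27.88
eef_pos: [0.554, 0.0033, 0.0996]
ee_rot: [3.138, -0.145, 0.008]
wrist_force: [1.8, 0.6, 10.5]
finger_gap: 0.054
t: 28.12
eef_pos: [0.5529, 0.0034, 0.0992]
ee_rot: [3.138, -0.145, 0.008]
wrist_force: [2.1, 0.0, 10.2]
finger_gap: 0.0539
t: 28.38
eef_pos: [0.5517, 0.0035, 0.0988]
ee_rot: [3.138, -0.145, 0.008]
wrist_force: [2.7, 0.4, 10.0]
finger_gap: 0.0535
```

```bash
python3 -m pendant '[[-1,[-1.2,0.1,-0.4],0],[-1,[0,0,0],0]]';python3 -m pendant '[[-1,[-1.2,0.1,-0.4],0],[-1,[0,0,0],0]]';python3 -m pendant '[[-1,[-1.2,0.1,-0.4],0],[-1,[0,0,0],0]]'
```

```text
t: 28.62
eef_pos: [0.5505, 0.0036, 0.0984]
ee_rot: [3.138, -0.145, 0.008]
wrist_force: [1.6, -0.9, 10.9]
finger_gap: 0.0541
t: 28.88
eef_pos: [0.5493, 0.0037, 0.098]
ee_rot: [3.138, -0.145, 0.008]
wrist_force: [2.0, 0.2, 10.3]
finger_gap: 0.0541
t: 29.12
eef_pos: [0.5484, 0.0037, 0.0977]
ee_rot: [3.138, -0.145, 0.009]
wrist_force: [3.7, -0.4, 10.4]
finger_gap: 0.054
```

```bash
python3 -m pendant '[[-1,[-1.2,0.1,-0.4],0],[-1,[0,0,0],0]]';python3 -m pendant '[[-1,[-1.2,0.1,-0.4],0],[-1,[0,0,0],0]]'
```

```text
t: 29.38
eef_pos: [0.5483, 0.0037, 0.0977]
ee_rot: [3.138, -0.145, 0.013]
wrist_force: [8.7, -0.4, 9.6]
finger_gap: 0.0539
t: 29.62
eef_pos: [0.5482, 0.0038, 0.0977]
ee_rot: [3.138, -0.145, 0.018]
wrist_force: [14.1, -1.1, 9.0]
finger_gap: 0.0544
```

Seated on the backstop: the x force rose and the motion stopped. Next: relax, release, lift and look.

```bash
python3 -m pendant '[[-1,[2.5,-0.2,1],0],[-1,[0,0,0],0],[0.65,[0,0,0],0],[0.65,[0,0,0],0],[0.65,[0,0,1],0],[0.65,[0,0,20],0],[0.65,[0,0,50],0],[0.65,[0,0,50],0]]'; python3 -m pendant '[[0.65,[0,0,20],0],[0.65,[0,0,0],0],[-1,[0,0,0],0]]'; python3 w.py 80 wr5.png; python3 - <<'E'
from h import *
z=np.load('/tmp/wrist.npz');p=z['p']
cv2.imwrite('pics/wr5c.png',cv2.resize(p[40:310,100:420],None,fx=2.2,fy=2.2,interpolation=2)[:,:,::-1])
E
```

```text
t: 30.62
eef_pos: [0.5459, 0.004, 0.2185]
ee_rot: [-3.138, 0.145, 0.002]
wrist_force: [0.6, 0.3, -0.6]
finger_gap: 0.0704
t: 31.0
eef_pos: [0.5458, 0.004, 0.2361]
ee_rot: [-3.138, 0.145, 0.003]
wrist_force: [-0.0, -0.1, -0.3]
finger_gap: 0.0536
t 31.0 tcp mm [545.8   4.  236.1] jaw deg -95.3 tilt 0.12 F [-0.  -0.1 -0.3] gap 53.6 q [-0.08  0.36  1.68  0.    1.11  1.59]
px (127, 30, 265, 212) ctr [579.7  -1.6] size [222.9 194.6] yaw 84.7
```

View pics/wr5c.png

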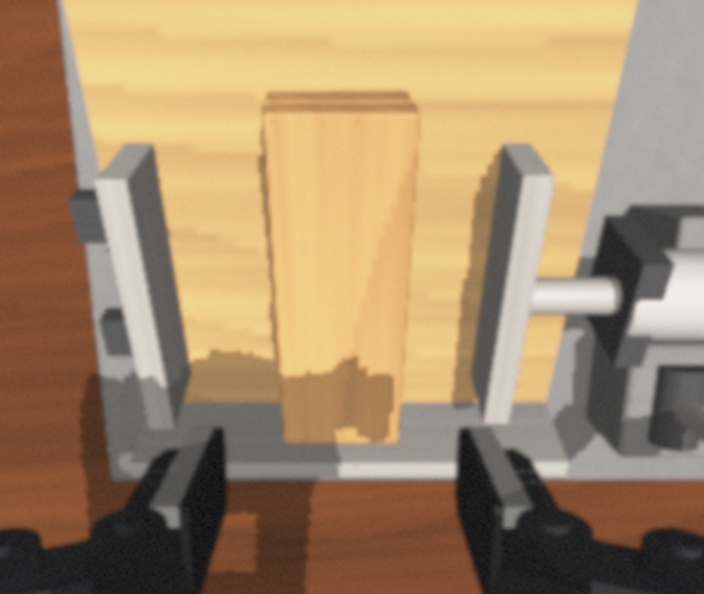

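Both battens are stacked with matching ends, low ends at the backstop (crop (340,440)), and they sit between the fence (150,290) and pusher (510,290). Next is the lever, with shut fingers, jaws turned along x, on its −y side.

```bash
python3 -m pendant '[[-1,[0,0,50],9],[-1,[0,0,40],9],[-1,[-8,-25,0],9],[-1,[-9,-25,0],9],[-1,[-9,-26,0],9],[-1,[-9,-26,0],9],[-1,[-9,-26,0],9],[-1,[-9,-26,0],9]]'; python3 -m pendant '[[-1,[-9,-26,0],9],[-1,[-8,-24,0],9],[-1,[0,0,0],0],[-1,[0,0,-45],0],[-1,[0,0,-45],0],[-1,[0,0,-40],0],[-1,[0,0,0],0],[-1,[0,0,0],0]]'; python3 w.py; python3 - <<'E'
from h import *
p,d=shot('top'); C=cloud('top',d)
R=C[(C[...,2]>.19)&(C[...,2]<.26)&(abs(C[...,0]-.48)<.035)&(abs(C[...,1]+.15)<.035)]
print(len(R),R.min(0),R.max(0),R.mean(0)); 
a=cv2.resize(p[130:260,220:370],None,fx=4,fy=4,interpolation=2)
p,d=shot('side'); b=cv2.resize(p[120:270,180:353],(600,520),interpolation=2)
cv2.imwrite('pics/lev.png',np.vstack([np.zeros((0,0,3),np.uint8).reshape(0,800,3),cv2.resize(np.hstack([a,b]),(800,347))])[:,:,::-1])
E
```

```text
t: 32.05
eef_pos: [0.4928, -0.1508, 0.3261]
ee_rot: [-2.618, -1.733, 0.002]
wrist_force: [-0.3, 0.0, -0.5]
finger_gap: -0.0003
t: 33.05
eef_pos: [0.4771, -0.2, 0.1986]
ee_rot: [2.322, 2.115, 0.001]
wrist_force: [0.6, 0.4, -0.6]
finger_gap: -0.0003
t 33.05 tcp mm [ 477.1 -200.   198.6] jaw deg -5.35 tilt 0.07 F [ 0.6  0.4 -0.6] gap -0.3 q [-0.49  0.35  1.79  0.    1.   -0.39]
62 [ 0.46582595 -0.15678539  0.19036023] [ 0.49325713 -0.14197412  0.2407707 ] [ 0.47900257 -0.14844353  0.22753029]
```

View pics/lev.png

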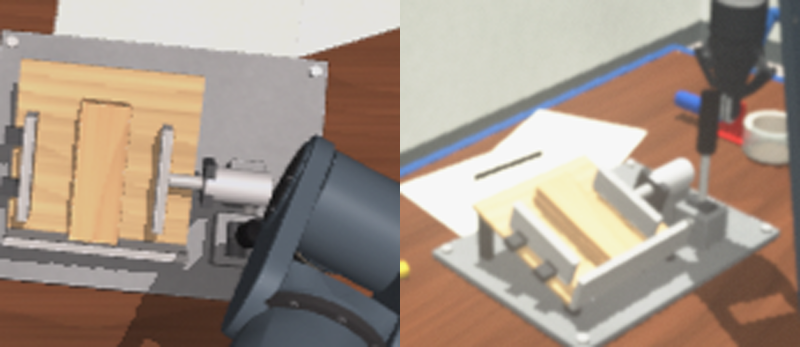

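The side view shows the tool just beyond the lever's black grip (705,120), with clear space. I'll lower a little and close in.

```bash
python3 -m pendant '[[-1,[0.5,6,-9],0],[-1,[0.7,8,0],0],[-1,[0.4,4,0],0],[-1,[0,0,0],0]]'; python3 -m pendant '[[-1,[0.7,8,0],0],[-1,[0,0,0],0]]'; python3 -m pendant '[[-1,[0.7,8,0],0],[-1,[0,0,0],0]]'; python3 -m pendant '[[-1,[0.7,8,0],0],[-1,[0,0,0],0]]'
```

```text
t: 33.65
eef_pos: [0.4781, -0.1817, 0.1886]
ee_rot: [2.321, 2.117, 0.0]
wrist_force: [0.4, 0.4, -0.5]
finger_gap: 0.0
t: 33.9
eef_pos: [0.4787, -0.1736, 0.1885]
ee_rot: [-2.321, -2.117, -0.0]
wrist_force: [1.3, -0.3, -0.2]
finger_gap: 0.0001
t: 34.15
eef_pos: [0.4794, -0.1656, 0.1884]
ee_rot: [-2.321, -2.117, 0.0]
wrist_force: [-0.3, -0.4, 0.1]
finger_gap: 0.0001
t: 34.4
eef_pos: [0.4801, -0.1576, 0.1884]
ee_rot: [-2.321, -2.117, 0.0]
wrist_force: [-0.5, -1.7, -0.1]
finger_gap: -0.0002
```

```bash
python3 -m pendant '[[-1,[0.7,8,0],0],[-1,[0.7,8,0],0],[-1,[0,0,0],0]]'; python3 -m pendant '[[-1,[0.5,6,0],0],[-1,[0.4,4,0],0],[-1,[0,0,0],0]]';  python3 -m pendant '[[-1,[0.4,4,0],0],[-1,[0,0,0],0]]'; python3 -m pendant '[[-1,[0.3,3,0],0],[-1,[0,0,0],0]]'
```

```text
t: 34.78
eef_pos: [0.4816, -0.1415, 0.1884]
ee_rot: [2.321, 2.117, 0.0]
wrist_force: [-0.8, -1.9, 0.1]
finger_gap: 0.0001
t: 35.15
eef_pos: [0.4824, -0.132, 0.1884]
ee_rot: [2.321, 2.117, 0.0]
wrist_force: [-0.9, -3.9, -1.3]
finger_gap: -0.0001
t: 35.4
eef_pos: [0.4828, -0.1281, 0.1885]
ee_rot: [2.321, 2.116, 0.0]
wrist_force: [-0.2, -4.1, -0.1]
finger_gap: -0.0002
t: 35.65
eef_pos: [0.4831, -0.1252, 0.1884]
ee_rot: [2.321, 2.116, -0.0]
wrist_force: [-1.0, -5.1, -0.6]
finger_gap: -0.0002
```

```bash
for i in 1; do python3 -m pendant '[[-1,[0.2,2,0],0],[-1,[0,0,0],0]]'; done; python3 -m pendant '[[-1,[0.2,2,0],0],[-1,[0,0,0],0]]'; python3 -m pendant '[[-1,[0.2,2,0],0],[-1,[0,0,0],0]]'
```

```text
t: 35.9
eef_pos: [0.4833, -0.1233, 0.1884]
ee_rot: [2.321, 2.116, -0.0]
wrist_force: [0.9, -5.2, -1.2]
finger_gap: 0.0002
t: 36.15
eef_pos: [0.4835, -0.1214, 0.1884]
ee_rot: [2.321, 2.116, -0.0]
wrist_force: [-0.3, -5.7, -1.4]
finger_gap: -0.0004
t: 36.4
eef_pos: [0.4837, -0.1193, 0.1885]
ee_rot: [2.321, 2.116, -0.0]
wrist_force: [-1.2, -5.9, -1.2]
finger_gap: -0.0001
```

```bash
python3 -m pendant '[[-1,[0.2,2,0],0],[-1,[0,0,0],0]]'; python3 -m pendant '[[-1,[0.1,1.5,0],0],[-1,[0,0,0],0]]'; python3 -m pendant '[[-1,[0.1,1.5,0],0],[-1,[0,0,0],0]]'
```

```text
t: 36.65
eef_pos: [0.484, -0.1173, 0.1885]
ee_rot: [2.321, 2.116, -0.0]
wrist_force: [-1.3, -5.3, 0.1]
finger_gap: -0.0002
t: 36.9
eef_pos: [0.4841, -0.1159, 0.1885]
ee_rot: [2.321, 2.116, -0.0]
wrist_force: [-0.2, -6.0, -0.6]
finger_gap: -0.0
t: 37.15
eef_pos: [0.4842, -0.1144, 0.1885]
ee_rot: [2.321, 2.116, -0.0]
wrist_force: [-0.1, -5.8, -0.5]
finger_gap: -0.0004
```

```bash
python3 -m pendant '[[-1,[0.1,1.5,0],0],[-1,[0,0,0],0]]'; python3 -m pendant '[[-1,[0.1,1.5,0],0],[-1,[0,0,0],0]]'; python3 -m pendant '[[-1,[0.1,1,0],0],[-1,[0,0,0],0]]'
```

```text
t: 37.4
eef_pos: [0.4843, -0.113, 0.1885]
ee_rot: [2.321, 2.116, -0.0]
wrist_force: [-0.4, -6.2, -0.4]
finger_gap: -0.0001
t: 37.65
eef_pos: [0.4844, -0.1115, 0.1885]
ee_rot: [2.321, 2.116, -0.0]
wrist_force: [0.2, -5.8, -0.5]
finger_gap: 0.0001
t: 37.9
eef_pos: [0.4845, -0.1105, 0.1885]
ee_rot: [2.321, 2.116, -0.0]
wrist_force: [-1.3, -6.2, 0.5]
finger_gap: 0.0001
```

```bash
python3 -m pendant '[[-1,[0.1,1.2,0],0],[-1,[0,0,0],0]]'; python3 -m pendant '[[-1,[0.1,1.2,0],0],[-1,[0,0,0],0]]'; python3 -m pendant '[[-1,[0.1,1.2,0],0],[-1,[0,0,0],0]]'
```

```text
t: 38.15
eef_pos: [0.4846, -0.1099, 0.1885]
ee_rot: [2.32, 2.116, -0.002]
wrist_force: [-1.2, -11.7, -0.7]
finger_gap: -0.0003
t: 38.4
eef_pos: [0.4846, -0.1096, 0.1885]
ee_rot: [2.319, 2.115, -0.004]
wrist_force: [-2.9, -17.9, -1.6]
finger_gap: 0.0002
t: 38.65
eef_pos: [0.4847, -0.1093, 0.1886]
ee_rot: [2.318, 2.114, -0.005]
wrist_force: [-3.8, -25.5, -3.0]
finger_gap: 0.0001
```

Firmly nipped, at the upper end of the range. I'll ease slightly and hold for 2 s.

```bash
python3 -m pendant '[[-1,[-0.1,-0.9,0],0],[-1,[0,0,0],0]]'; python3 -m pendant '[[-1,[0,0,0],0],[-1,[0,0,0],0],[-1,[0,0,0],0],[-1,[0,0,0],0],[-1,[0,0,0],0],[-1,[0,0,0],0],[-1,[0,0,0],0],[-1,[0,0,0],0]]';python3 -m pendant '[[-1,[0,0,0],0],[-1,[0,0,0],0],[-1,[0,0,0],0],[-1,[0,0,0],0],[-1,[0,0,0],0],[-1,[0,0,0],0],[-1,[0,0,0],0],[-1,[0,0,0],0]]'; python3 w.py
```

```text
t: 38.9
eef_pos: [0.4846, -0.1095, 0.1885]
ee_rot: [2.319, 2.115, -0.004]
wrist_force: [-2.6, -20.1, -0.9]
finger_gap: -0.0001
t: 39.9
eef_pos: [0.4846, -0.1095, 0.1885]
ee_rot: [2.319, 2.115, -0.004]
wrist_force: [-1.8, -21.1, -2.4]
finger_gap: -0.0001
t: 40.9
eef_pos: [0.4846, -0.1095, 0.1885]
ee_rot: [2.319, 2.115, -0.004]
wrist_force: [-1.8, -19.4, -1.3]
finger_gap: 0.0006
t 40.9 tcp mm [ 484.6 -109.5  188.5] jaw deg -5.28 tilt 0.22 F [ -1.8 -19.4  -1.3] gap 0.6 q [-0.31  0.33  1.85 -0.    0.96 -0.22]
```

Held for about 2.2 s at roughly 20 N. I'll retreat smoothly so the lever follows back, then rise clear.

```bash
python3 -m pendant '[[-1,[-0.4,-5,0],0],[-1,[-0.9,-10,0],0],[-1,[-1.2,-13,0],0],[-1,[-1.2,-13,0],0],[-1,[-1.2,-13,0],0],[-1,[-1.2,-13,0],0],[-1,[-1.2,-14,0],0],[-1,[-1.2,-14,0],0]]'; python3 -m pendant '[[-1,[-1,-20,0],0],[-1,[0,-20,20],0],[-1,[0,-30,40],0],[-1,[0,-40,40],0],[-1,[0,-50,40],0],[-1,[0,-50,0],0],[-1,[0,-20,0],0],[-1,[0,0,0],0]]'; python3 - <<'E'
from h import *
p,d=shot('top'); C=cloud('top',d)
R=C[(C[...,2]>.19)&(C[...,2]<.26)&(abs(C[...,0]-.48)<.035)&(abs(C[...,1]+.15)<.045)]
print(len(R),R.min(0),R.max(0),R.mean(0))
a=cv2.resize(p[130:260,200:350],(600,520),interpolation=2)
p,d=shot('side'); b=cv2.resize(p[140:270,190:340],(600,520),interpolation=2)
cv2.imwrite('pics/fin.png',cv2.resize(np.hstack([a,b]),(800,347))[:,:,::-1])
E
python3 w.py
```

```text
t: 41.9
eef_pos: [0.4759, -0.2033, 0.1883]
ee_rot: [-2.322, -2.116, -0.0]
wrist_force: [0.9, -0.4, 0.9]
finger_gap: 0.0002
t: 42.9
eef_pos: [0.4743, -0.4328, 0.3267]
ee_rot: [-2.323, -2.114, 0.0]
wrist_force: [-0.5, 0.0, -0.3]
finger_gap: -0.0002
104 [ 0.46566972 -0.16733253  0.19456757] [ 0.49317284 -0.14109238  0.24248563] [ 0.47854176 -0.15273359  0.23203715]
t 43.0 tcp mm [ 474.9 -431.   327.2] jaw deg -5.3 tilt 0.03 F [ 0.3 -0.5 -0.2] gap 0.3 q [-0.81  0.46  1.3   0.    1.38 -0.72]
```

View pics/fin.png

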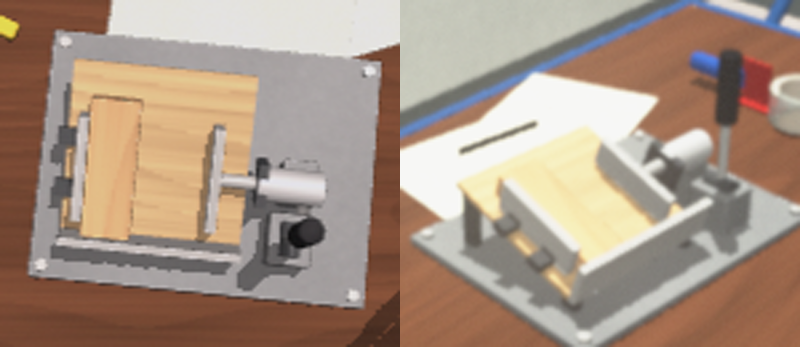

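```bash
python3 - <<'E'
from h import *
K,T=cal('top');s,c=np.sin(.314),np.cos(.314)
X=np.array([.9959,-.0906]);Y=np.array([.0906,.9959])
z=np.load('/tmp/top.npz');C=cloud('top',z['d'])*1000
for O in([482.5,5],[484.5,5]):
    for n,uv,x in(('far',(117,97),160),('near',(105,238),0)):
        u,v=200+uv[0]/2.667-.4,130+uv[1]/2.667-.4; zz=.035+x*s+.032*c
        r=T[:3,:3]@np.array([(u-K[0,2])/K[0,0],(v-K[1,2])/K[1,1],1]);P=(T[:3,3]+r*(zz-T[2,3])/r[2])[:2]*1000-O
        h=P@X; print(O,n,'tray x',(h+32*s)/c,'y',P@Y)
u0=243;
for v in range(172,215,6):
    q=C[v,u0];print(v,q.round(0),'height over tray', round((q[2]-35)*c-((q[:2]-[483.5,5])@X)*s,1))
E
```

```text
[482.5, 5] far tray x -8817.623176292043 y -1951.440309161892
[482.5, 5] near tray x 1.9788905188955943 y 50.18435040023648
[484.5, 5] far tray x -8819.717370405539 y -1951.621509161892
[484.5, 5] near tray x -0.1153035945990503 y 50.003150400236485
172 [617.  44. 104.] height over tray 25.9
178 [599.  44. 106.] height over tray 32.9
184 [581.  44. 102.] height over tray 34.3
190 [564.  44.  97.] height over tray 35.2
196 [547.  44.  83.] height over tray 27.2
202 [529.  44.  79.] height over tray 28.8
208 [511.  44.  75.] height over tray 30.1
214 [493.  43.  73.] height over tray 33.9
```

```bash
python3 -c "
from bench import env
print(env.hand_in())"
```

```text
the job is handed in; nothing more can be done
None
```

The job is handed in at about 43 s. Both pale battens are stacked lengthwise in the tray against the backstop, and the lever has nipped them against the side fence and sprung back upright.

- **Seating:** each batten was slid down until it stopped, at 18 N for the lower one and 14 N for the upper, and then released. I set the first batten down and regripped it twice before placing it, to get the right grip height.
- **Nip:** I pushed the lever until resistance rose steeply. The push peaked briefly at 25 N at the fingertips, a nip of roughly 14–16 N by my estimate. I eased it to about 20 N and held that for just over 2 s.
- **Last checks:** in the final pictures the stack lies along the fence, the pusher is back, the lever is upright and the arm is clear. The near end of the upper batten measures at tray x of about 0–2 mm. Stack height reads 26–35 mm against the expected 32 mm, because the depth readings are noisy.
- **Checks that failed or were not made:** the far-end position check failed through a units slip in my script, so that end was judged by eye only. The lower batten's final seating was not measured separately. I never moved the arm near the dispenser, knife or wallet, but I did not re-measure where they lie.

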